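# Index the vial carriage onto its stop pin

### The job

Two like sample changers stand on the bench, each with a sprung carriage; one carriage carries a slim clear vial, the other a squat brown bottle. Push the vial's carriage in by its upright push plate, away from the robot, until it has gone past its stop pin but without running it onto the end stop, then let it go so that it springs back and rests latched on the pin, half way. Only push with the fingers: do not touch or lift the vial or the bottle, leave the bottle's carriage out at the front, and do not disturb the spare vial and the pen between the changers.

Things in the scene. Friction and masses are not known exactly. Their poses are not given: they have to be found in the camera images.
- vial_changer: Fixed sample changer with the slim vial: aluminium base plate 168 x 88 x 12 mm, low rails, end block at the far end (42 mm high), stop pin with black knob on its right (-y) side, out to 80 mm from the centre line. Origin under the base plate on the centre line, 75 mm from its front edge; x is the direction in which the carriage is pushed (away from the robot), z up. The changers may be swapped.
- vial_push (a point): Centre of the front face of the vial carriage's push plate, 48 mm above the bench; moves with it, axes as the changer's. Steel plate 30 mm wide, 6 mm thick, 14 to 70 mm above the bench, nothing in front of it. It starts 15 mm ahead of the base plate; pushed in, it passes over the base plate (top 12 mm) between the rails (tops 26 mm, 73 mm between them). The vial's centre is 60 mm behind this face.
- vial_carriage (a joint): Travel of the vial's carriage along the changer's x, m. 0 (start): out, held by its spring; 0.030: latched on the pin; 0.058: hard end stop. Push past 0.034 for the pin to drop behind its catch (let go earlier, it returns to 0), but beyond 0.053 counts as on the end stop. Spring: 3 N at 0, 6.5 N at the end; the pin adds up to about 5 N on the way to 0.030.
- vial_pin (a joint): Stop pin (spring plunger) of the vial's changer, m: 0 sprung in towards the carriage, up to 0.010 pushed aside sideways by the carriage's catch as it passes. It works by itself: it clicks back to 0 behind the catch once the carriage is past 0.030.
- bottle_changer: The other fixed sample changer, the same in shape and size, which carries the squat bottle; axes and origin as for the vial's changer.
- bottle_push (a point): The same point on the push plate of the bottle's carriage.
- bottle_carriage (a joint): Travel of the bottle's carriage, m: 0 out at the front, where it must stay.
- slim_vial: Slim clear glass vial with a white cap, 23 mm across, 62 mm high, standing loosely in the 16 mm high round black nest of its carriage, which goes with it; origin under its centre, 28 mm above the bench, z up its axis. Its top is 90 mm above the bench.
- squat_bottle: Squat brown bottle, 32 mm across, 53 mm high, standing loosely in the nest of the other carriage; origin under its centre, 28 mm above the bench, z up its axis.
- spare_vial: Clear vial 24 mm across, 59 mm high, standing on the bench between the changers; a bystander. Origin under its centre.
- pen: Marker pen 135 mm long, 17 mm thick, lying on the bench between the changers; a bystander. Origin under its centre.
Things that resemble listed ones, but are neither listed nor needed, are in the scene too. What is shaped like the slim_vial but blue is not meant.

How it is judged:
By the outcome, as a careful person would: the job done as asked, in the order asked, and still so for the second after the job is handed in, with the robot touching nothing.
It also fails if it takes over 35 s, if anything falls off the work surface, if the arm or the gripper's body presses on something with over 40 N, if the wrist force passes 120 N, or if a joint passes its speed limit or range.

### The arm

A 6-joint arm with a two-finger parallel gripper is mounted at the origin on a cart in front of the work surface, level with it; the furniture and walls round the work are solid. World frame = base frame: x ahead of the robot, y to its left, z up, the work surface at z = 0. Lengths are in m, angles in rad, forces in N, time in s.
With the tool pointing down it reaches from about 0.3 to 0.75 m from the base axis. Payload 8.5 kg.
Tool frame: the origin (TCP) lies midway between the tips of the shut fingers; the grasp point (between the pads) lies 19 mm behind it; x points along the fingers, z is the direction in which the jaws open and shut, and the axes are right-handed (so a half turn about x gives the same grasp; the last joint's range is limited). The gripper opens to 88 mm and grips with 3 to 60 N. Pads are 18 mm wide; open, the fingers measure 123 mm over their backs; the gripper's body (75 mm by 187 mm) begins 45 mm behind the grasp point.
Start: joints at [-1.46, 0.381, 1.297, -0, 1.464, -0.215], TCP at [0.176, -0.521, 0.239] pointing down, gripper open.
Joint ranges: [-3.11, 3.11], [-0.89, 2.33], [0.22, 2.48], [-1.42, 4.56], [0.17, 2.85], [-2.88, 2.88]. Speed limits (rad/s): [2.39, 2.39, 3.14, 3.14, 3.14, 3.14].

### API

Orientations are given as a unit quaternion [w, x, y, z].
In Python, from bench import r gives the robot as it stands. The module is installed in compiled form; this text tells all that it offers.
- The arm moves only by the shell command python3 -m crank 'ROWS'. ROWS is JSON, a list of rows, each an object with "travel": the shift along the world's x, y, z in m, a list of three; "twist": the turn about the world's z in rad; "claw": the opening, from 0 (shut) to 1 (fully open). A call has 1 to 20 rows; each row is the pose to reach, as a shift and turn from the pose commanded when the call began; what a row does not reach only later rows make up. A row lasts 1/10 s, in which the tool goes at most 50 mm and 8.59 degrees, less where a joint would pass 70% of its speed; a pose out of reach is approached as far as the arm can. A call with a gripper value outside its range is refused whole. The fingers move at their own pace and stop on an object; the grip force is fixed at half the most. Time passes only in rows, so rows that repeat a pose let the fingers close. It gives the time, the measured TCP pose, the force and the opening at its end, in the units of the state.
- r.observe(): the state, without advancing time (a new reading comes with each control period).
- r.read_camera(name): name is "scene" or "top"; returns the picture (400x640x3 uint8, red, green, blue); there is no depth.
- r.get_calibration(name): a dict with "fx", "fy", "cx", "cy" (pixels), "position" and "attitude" of the camera in the world. Camera axes: x right, y up, looking along -z (the intrinsics and any distortion apply to the point x, -y, -z); pixel columns grow to the right and rows downward; lengths in m; the calibration is good to about 2 mm. A picture is of the moment at which its call begins. get_calibration takes no time and is no camera call.
- r.hand_in(): hands the job in, once; it reports no verdict.
The state is a dict: "t": time; "joint_positions": joint angles; "qd": joint speeds; "joint_torque": joint torques, N m; "tcp_pos": TCP position; "orientation": TCP orientation; "ft_force": force on the tool from outside, world axes, zero at the start; "moment": the same for the moment, N m; "grip_width": finger opening in m.
Only numpy, scipy, OpenCV 4.12 (cv2) and the standard library are available. Lean on these libraries where they do the work, as an engineer would, in place of code of your own. Each camera call takes 0.05 s, during which the arm holds its last target. There are 200 camera calls.

## Working session

There is one attempt and no reset: what is moved stays moved. The work goes in short steps, Python scripts to look and compute and a shell command to move; the robot and the scene stay as the last step left them, time stands still between calls to the robot, and variables do not carry over. Pictures are saved under pics/ and viewed, about 8 in all and at most 12, crops included, and the job is handed in when it is done.

```bash
mkdir -p pics
python3 - <<'E'
from bench import r
import cv2
for n in("scene","top"):
    cv2.imwrite(f"pics/{n}0.png",r.read_camera(n)[:,:,::-1]); print(n,r.get_calibration(n))
s=r.observe();print(s)
E
```

```text
scene {'fx': 414.243130628477, 'fy': 414.243130628477, 'cx': 318.4326647972334, 'cy': 195.31401142173831, 'position': array([0.22341789, 0.36182145, 0.65681132]), 'attitude': array([-0.24746351, -0.10627916,  0.38324935,  0.88350806])}
top {'fx': 439.96926028120856, 'fy': 439.96926028120856, 'cx': 319.03973990338204, 'cy': 197.4827057337139, 'position': array([ 0.49624943, -0.17621458,  0.97497925]), 'attitude': array([ 0.71062529,  0.02210295, -0.02754573, -0.70268371])}
{'t': 0.1, 'joint_positions': array([-1.46029766e+00,  3.81121278e-01,  1.29814556e+00,  8.22464170e-06,
        1.46361192e+00, -2.15336120e-01]), 'qd': array([ 0.00066996, -0.0020797 , -0.00166171,  0.00133975, -0.0011428 ,
       -0.00054875]), 'joint_torque': array([ 5.10029291e-03, -4.38650787e+01, -2.24910414e+01,  7.15033058e-02,
        3.42234434e-02, -7.05047319e-05]), 'tcp_pos': array([ 0.17600768, -0.5208139 ,  0.23821675]), 'orientation': array([ 0.57417558,  0.41262035,  0.57477976, -0.41194062]), 'ft_force': array([ 0.09646408, -0.54002027,  0.27369355]), 'moment': array([ 0.03336736, -0.01907017,  0.02727446]), 'grip_width': 0.08830317485247238}
```

View pics/scene0.png

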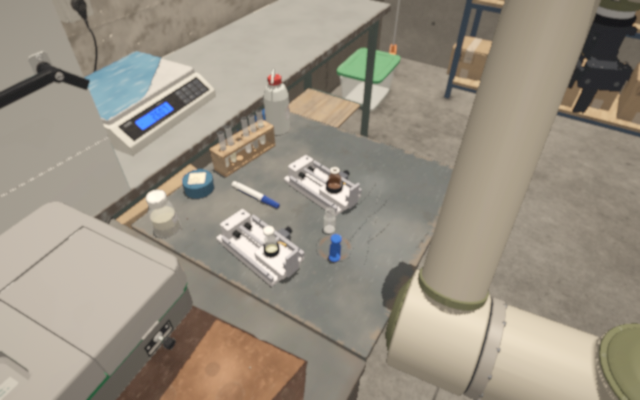

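View pics/top0.png

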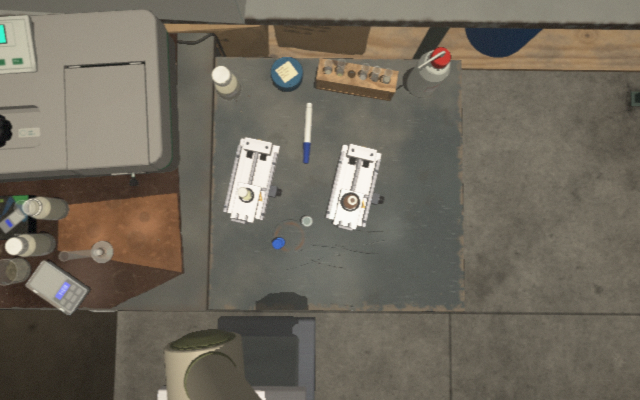

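Both views show the vial changer on the left (+y), at top pixel (252,180), with the bottle changer at (354,187). A blue decoy vial is at (278,243), the spare vial at (307,221) and the pen at (308,132). Next I'll zoom in on the vial changer.

```bash
cat > h.py <<'E'
import numpy as np
from bench import r
from scipy.spatial.transform import Rotation as R
def ray(n,u,v,z):
    c=r.get_calibration(n);q=np.array(c["attitude"]);M=R.from_quat(q[[1,2,3,0]]).as_matrix()
    d=M@np.array([(u-c["cx"])/c["fx"],-(v-c["cy"])/c["fy"],-1.]);p=np.array(c["position"])
    return p+d*(z-p[2])/d[2]
def pix(n,P):
    c=r.get_calibration(n);q=np.array(c["attitude"]);M=R.from_quat(q[[1,2,3,0]]).as_matrix()
    x=M.T@(np.array(P)-c["position"]);return c["cx"]-c["fx"]*x[0]/x[2],c["cy"]+c["fy"]*x[1]/x[2]
E
python3 - <<'E'
import cv2,numpy as np
from h import *
t=cv2.imread("pics/top0.png");s=cv2.imread("pics/scene0.png")
a=cv2.resize(t[130:240,215:295],None,fx=5,fy=5,interpolation=cv2.INTER_CUBIC)
b=cv2.resize(s[200:290,210:310],None,fx=4,fy=4,interpolation=cv2.INTER_CUBIC)
o=np.zeros((550,800,3),np.uint8);o[:550,:400]=a;o[:360,400:]=b;cv2.imwrite("pics/c.png",o)
g=t.min(2);m=(g>120).astype(np.uint8)
for x0,x1 in((215,290),(318,390)):
    mm=np.zeros_like(m);mm[130:235,x0:x1]=m[130:235,x0:x1]
    mm=cv2.morphologyEx(mm,cv2.MORPH_CLOSE,np.ones((9,9)))
    c=max(cv2.findContours(mm,0,1)[0],key=cv2.contourArea);rr=cv2.minAreaRect(c);print(rr)
    for p in cv2.boxPoints(rr):print(p,ray("top",*p,.012))
E
```

```text
((250.44752502441406, 180.875244140625), (41.6607780456543, 85.96467590332031), 12.724353790283203)
[220.66138 218.21385] [0.51619106 0.03099844 0.012     ]
[239.59604 134.3604 ] [ 0.70205025 -0.00589908  0.012     ]
[280.23367 143.53664] [ 0.68264215 -0.0961254   0.012     ]
[261.299   227.39009] [ 0.49718079 -0.058021    0.012     ]
((353.4653625488281, 187.07232666015625), (41.50349807739258, 85.19871520996094), 13.069318771362305)
[323.61813 223.87566] [ 0.50633431 -0.19389765  0.012     ]
[342.88412 140.88383] [ 0.69032105 -0.23470209  0.012     ]
[383.3126 150.269 ] [ 0.67043165 -0.32437793  0.012     ]
[364.0466  233.26082] [ 0.4868526  -0.28238906  0.012     ]
```

View pics/c.png

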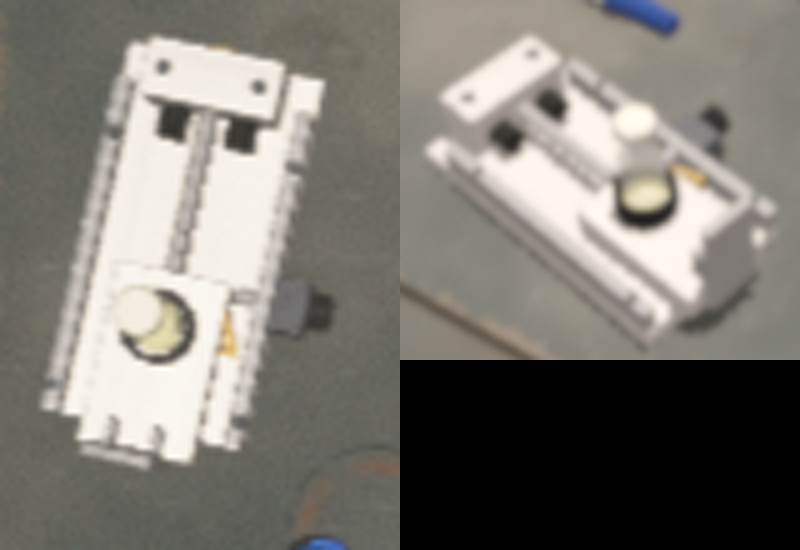

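The crop shows the base plate corners at crop pixels (45,408), (240,448), (322,80) and (135,42). The nest is at (157,325) and the push plate's top edge at about (83–150,455). I'll compute the pose from these and reproject to check it.

Run:
```python
import cv2,numpy as np
from h import *
C=[(43,408),(240,449),(323,80),(133,42)]
P=[ray("top",215+u/5-.4,130+v/5-.4,.012) for u,v in C]
fl,fr,br,bl=P
print(np.round(P,4)); d=(bl+br-fl-fr)[:2]; yaw=np.arctan2(d[1],d[0]); print("yaw",yaw,np.linalg.norm(d)/2,np.linalg.norm((fl-fr)), np.arctan2(*((fl-fr)[:2]*[-1,1])))
e=np.array([np.cos(yaw),np.sin(yaw),0]);n=np.array([-e[1],e[0],0])
print("side yaws",[np.arctan2(*(q-p)[[1,0]]) for p,q in((fl,bl),(fr,br))],"front/back",[np.arctan2(-(p-q)[0],(p-q)[1]) for p,q in((fl,fr),(bl,br))])
c=np.mean(P,0);o=c-e*.009;o[2]=0;print("origin",o)
nest=ray("top",215+157/5-.4,130+325/5-.4,.028+.016);v=nest-o;print("nest local",v@e,v@n)
cap=ray("top",215+141/5-.4,130+311/5-.4,.09);v=cap-o;print("cap local",v@e,v@n,"expect -30,0")
p=o-e*.09;p[2]=.048;print("push",p)
a=cv2.imread("pics/c.png")
s=cv2.imread("pics/scene0.png")
def dr(P,col):
    u,v=pix("top",P);cv2.circle(a,(int((u-215+.4)*5),int((v-130+.4)*5)),3,col,-1)
    u,v=pix("scene",P);cv2.circle(a,(int((u-210+.4)*4)+400,int((v-200+.4)*4)),3,col,-1)
for y in(-.015,.015):
  for z in(.014,.07): dr(o-e*.09+n*y+[0,0,z],(0,0,255))
for x in(-.075,.093):
  for y in(-.044,.044): dr(o+e*x+n*y+[0,0,.012],(0,255,0))
dr(o-e*.03+[0,0,.09],(255,0,255))
cv2.imwrite("pics/c2.png",a)
```

```text
[[ 0.5316  0.0259  0.012 ]
 [ 0.5146 -0.0605  0.012 ]
 [ 0.678  -0.0939  0.012 ]
 [ 0.6939 -0.0096  0.012 ]]
yaw -0.20847572525307478 0.16648373337105363 0.08802281832997573 -0.19370217718027524
side yaws [np.float64(-0.21524990113011233), np.float64(-0.201723764467509)] front/back [np.float64(-0.19370217718027524), np.float64(-0.18693975233118965)]
origin [ 0.59572795 -0.03268627  0.        ]
nest local -0.02990371463748197 -0.00170142277093003
cap local -0.027663368582328443 -0.001990886786215171 expect -30,0
push [ 0.50767667 -0.01405907  0.048     ]
```

View pics/c2.png

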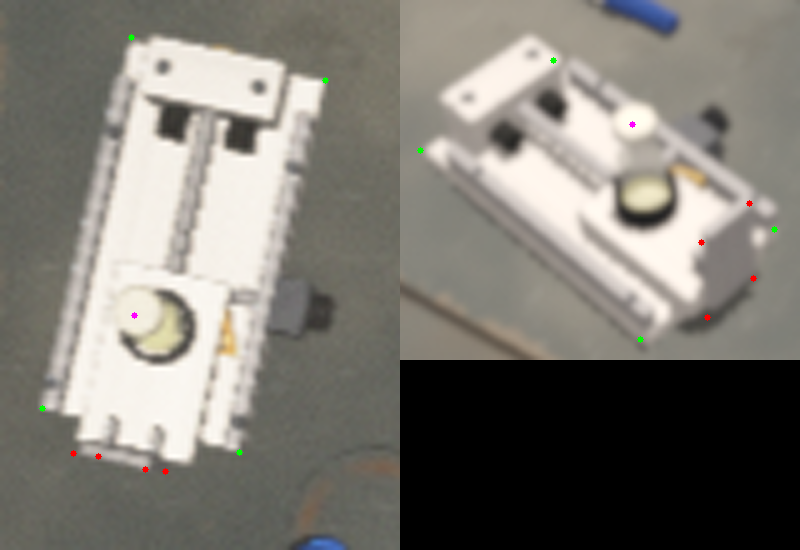

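The fit is good to about 2 mm. The plate and nest sit about 2 mm further towards -y than the base fit, so I'll take the face at about (0.509,-0.0165) with yaw about -0.20. Next I need the tool yaw and the positions of nearby items.

Run:
```python
from h import *
s=r.observe();q=s["orientation"];M=R.from_quat(q[[1,2,3,0]]).as_matrix();print(M.round(3))
z=M[:,2];print("jaw yaw",np.arctan2(z[1],z[0]),"want",np.pi/2-.2,-np.pi/2-.2)
print("decoy",ray("top",278,243,.05),"spare",ray("top",307,221,.055))
```

```text
[[-0.     0.947  0.32 ]
 [ 0.001  0.32  -0.947]
 [-1.     0.    -0.001]]
jaw yaw -1.2449622450183735 want 1.3707963267948966 -1.7707963267948965
decoy [ 0.46496923 -0.09822232  0.05      ] spare [ 0.51149437 -0.15834735  0.055     ]
```

```bash
python3 -m crank '[{"travel":[0.04,0.04,0],"twist":-0.1,"claw":0},{"travel":[0.07,0.08,0],"twist":-0.2,"claw":0},{"travel":[0.10,0.12,0],"twist":-0.3,"claw":0},{"travel":[0.12,0.16,0],"twist":-0.4,"claw":0},{"travel":[0.14,0.20,0],"twist":-0.526,"claw":0},{"travel":[0.16,0.24,0],"twist":-0.526,"claw":0},{"travel":[0.18,0.28,0],"twist":-0.526,"claw":0},{"travel":[0.20,0.32,0],"twist":-0.526,"claw":0},{"travel":[0.22,0.36,0],"twist":-0.526,"claw":0},{"travel":[0.235,0.40,0],"twist":-0.526,"claw":0},{"travel":[0.25,0.44,0],"twist":-0.526,"claw":0},{"travel":[0.265,0.48,0],"twist":-0.526,"claw":0},{"travel":[0.274,0.516,0],"twist":-0.526,"claw":0},{"travel":[0.274,0.516,0],"twist":-0.526,"claw":0},{"travel":[0.274,0.516,0],"twist":-0.526,"claw":0},{"travel":[0.274,0.516,0],"twist":-0.526,"claw":0}]'
```

```text
t: 1.7
tcp_pos: [0.4498, -0.0059, 0.2386]
orientation: [-0.447, -0.548, -0.447, 0.548]
ft_force: [-0.2, -0.3, 0.9]
grip_width: 0.0004
```

Now I'll go down to z≈0.046.

```bash
python3 -m crank '[{"travel":[0,0,-0.04],"twist":0,"claw":0},{"travel":[0,0,-0.08],"twist":0,"claw":0},{"travel":[0,0,-0.12],"twist":0,"claw":0},{"travel":[0,0,-0.16],"twist":0,"claw":0},{"travel":[0,0,-0.18],"twist":0,"claw":0},{"travel":[0,0,-0.192],"twist":0,"claw":0},{"travel":[0,0,-0.192],"twist":0,"claw":0},{"travel":[0,0,-0.192],"twist":0,"claw":0}]'
python3 - <<'E'
from h import *
import cv2
print(r.observe()["ft_force"])
t=r.read_camera("top")[:,:,::-1];s=r.read_camera("scene")[:,:,::-1]
o=np.hstack([cv2.resize(t[130:270,200:300],None,fx=4,fy=4),cv2.resize(s[190:330,200:300],None,fx=4,fy=4)])
cv2.imwrite("pics/d.png",o)
E
```

```text
t: 2.5
tcp_pos: [0.4502, -0.0059, 0.0471]
orientation: [0.447, 0.548, 0.447, -0.548]
ft_force: [-0.1, -0.5, 0.1]
grip_width: -0.0002
[-0.08127839 -0.5338929   0.10301616]
```

View pics/d.png

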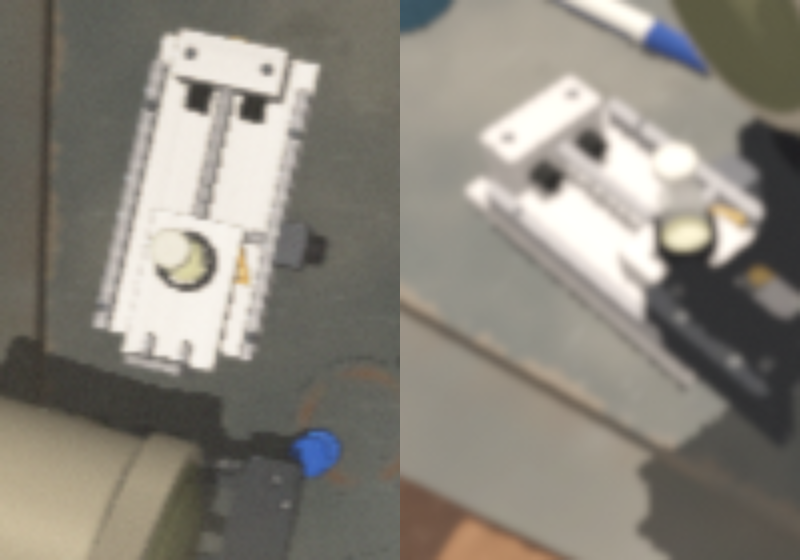

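The gripper is in front of the plate, clear of the decoy and everything else. I'll approach along the push axis (0.98,-0.20) to feel for contact, which I expect at about 51 mm.

```bash
python3 -m crank '[{"travel":[0.015,-0.003,0],"twist":0,"claw":0},{"travel":[0.03,-0.006,0],"twist":0,"claw":0},{"travel":[0.039,-0.008,0],"twist":0,"claw":0},{"travel":[0.043,-0.0087,0],"twist":0,"claw":0},{"travel":[0.043,-0.0087,0],"twist":0,"claw":0}]'
for i in 1 2 3; do :; done
python3 -m crank '[{"travel":[0.002,-0.0004,0],"twist":0,"claw":0},{"travel":[0.003,-0.0006,0],"twist":0,"claw":0},{"travel":[0.003,-0.0006,0],"twist":0,"claw":0}]'
python3 -m crank '[{"travel":[0.002,-0.0004,0],"twist":0,"claw":0},{"travel":[0.002,-0.0004,0],"twist":0,"claw":0},{"travel":[0.002,-0.0004,0],"twist":0,"claw":0}]'
```

```text
t: 3.1
tcp_pos: [0.4932, -0.0138, 0.0469]
orientation: [0.448, 0.548, 0.447, -0.547]
ft_force: [-0.4, -0.3, -0.6]
grip_width: 0.0004
t: 3.4
tcp_pos: [0.4959, -0.0143, 0.0468]
orientation: [-0.448, -0.547, -0.448, 0.547]
ft_force: [-0.2, -0.2, 0.6]
grip_width: 0.0003
t: 3.7
tcp_pos: [0.498, -0.0147, 0.0467]
orientation: [-0.447, -0.547, -0.448, 0.547]
ft_force: [0.6, -0.5, 0.7]
grip_width: 0.0003
```

```bash
python3 -m crank '[{"travel":[0.002,-0.0004,0],"twist":0,"claw":0},{"travel":[0.002,-0.0004,0],"twist":0,"claw":0}]'
python3 -m crank '[{"travel":[0.002,-0.0004,0],"twist":0,"claw":0},{"travel":[0.002,-0.0004,0],"twist":0,"claw":0}]'
python3 -m crank '[{"travel":[0.002,-0.0004,0],"twist":0,"claw":0},{"travel":[0.002,-0.0004,0],"twist":0,"claw":0}]'
```

```text
t: 3.9
tcp_pos: [0.4997, -0.015, 0.0467]
orientation: [-0.447, -0.547, -0.448, 0.548]
ft_force: [-2.9, 0.5, 2.4]
grip_width: 0.0006
t: 4.1
tcp_pos: [0.5019, -0.0155, 0.0467]
orientation: [-0.447, -0.547, -0.448, 0.548]
ft_force: [-3.3, 1.4, 1.3]
grip_width: 0.0004
t: 4.3
tcp_pos: [0.5041, -0.0159, 0.0467]
orientation: [-0.447, -0.547, -0.448, 0.547]
ft_force: [-2.5, 0.0, 1.3]
grip_width: 0.0004
```

Contact came at TCP x≈0.499, and the carriage is now about 5 mm in. I'll push gently to a travel of about 0.043 (x≈0.541), slowing towards the end.

```bash
python3 -m crank '[{"travel":[0.003,-0.0006,0],"twist":0,"claw":0},{"travel":[0.006,-0.0012,0],"twist":0,"claw":0},{"travel":[0.009,-0.0018,0],"twist":0,"claw":0},{"travel":[0.012,-0.0024,0],"twist":0,"claw":0},{"travel":[0.015,-0.003,0],"twist":0,"claw":0},{"travel":[0.018,-0.0036,0],"twist":0,"claw":0},{"travel":[0.020,-0.004,0],"twist":0,"claw":0},{"travel":[0.020,-0.004,0],"twist":0,"claw":0}]'
python3 -m crank '[{"travel":[0.003,-0.0006,0],"twist":0,"claw":0},{"travel":[0.006,-0.0012,0],"twist":0,"claw":0},{"travel":[0.009,-0.0018,0],"twist":0,"claw":0},{"travel":[0.012,-0.0024,0],"twist":0,"claw":0},{"travel":[0.015,-0.003,0],"twist":0,"claw":0},{"travel":[0.017,-0.0034,0],"twist":0,"claw":0},{"travel":[0.017,-0.0034,0],"twist":0,"claw":0},{"travel":[0.017,-0.0034,0],"twist":0,"claw":0}]'
python3 - <<'E'
from h import *
import cv2
t=r.read_camera("top")[:,:,::-1];s=r.read_camera("scene")[:,:,::-1]
o=np.hstack([cv2.resize(t[130:270,200:300],None,fx=4,fy=4),cv2.resize(s[190:330,200:300],None,fx=4,fy=4)])
cv2.imwrite("pics/e.png",o)
E
```

```text
t: 5.1
tcp_pos: [0.5243, -0.0199, 0.0467]
orientation: [0.448, 0.547, 0.448, -0.547]
ft_force: [-2.3, 2.1, 0.6]
grip_width: 0.0004
t: 5.9
tcp_pos: [0.541, -0.0233, 0.0468]
orientation: [-0.447, -0.547, -0.448, 0.548]
ft_force: [-4.8, 2.0, 2.3]
grip_width: 0.0005
```

View pics/e.png

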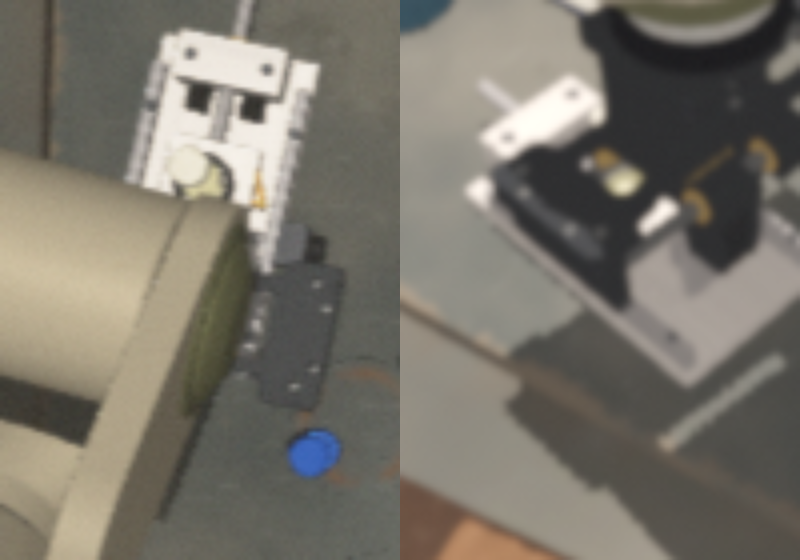

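The nest has moved from (185,262) to (202,182), which is about 43 mm and matches the TCP travel. The catch is past the pin and the vial is upright. I'll back off along the axis, gently at first.

```bash
python3 -m crank '[{"travel":[-0.003,0.0006,0],"twist":0,"claw":0},{"travel":[-0.006,0.0012,0],"twist":0,"claw":0},{"travel":[-0.009,0.0018,0],"twist":0,"claw":0},{"travel":[-0.012,0.0024,0],"twist":0,"claw":0},{"travel":[-0.015,0.003,0],"twist":0,"claw":0},{"travel":[-0.018,0.0036,0],"twist":0,"claw":0},{"travel":[-0.018,0.0036,0],"twist":0,"claw":0}]'
python3 -m crank '[{"travel":[-0.01,0.002,0],"twist":0,"claw":0},{"travel":[-0.03,0.006,0],"twist":0,"claw":0},{"travel":[-0.05,0.01,0],"twist":0,"claw":0},{"travel":[-0.07,0.014,0],"twist":0,"claw":0},{"travel":[-0.075,0.015,0.03],"twist":0,"claw":0},{"travel":[-0.075,0.015,0.07],"twist":0,"claw":0},{"travel":[-0.075,0.015,0.11],"twist":0,"claw":0},{"travel":[-0.075,0.015,0.15],"twist":0,"claw":0},{"travel":[-0.09,-0.02,0.19],"twist":0,"claw":0},{"travel":[-0.11,-0.06,0.19],"twist":0,"claw":0},{"travel":[-0.13,-0.10,0.19],"twist":0,"claw":0},{"travel":[-0.15,-0.14,0.19],"twist":0,"claw":0},{"travel":[-0.17,-0.18,0.19],"twist":0,"claw":0},{"travel":[-0.17,-0.18,0.19],"twist":0,"claw":0}]'
python3 - <<'E'
from h import *
import cv2
t=r.read_camera("top")[:,:,::-1];s=r.read_camera("scene")[:,:,::-1]
o=np.hstack([cv2.resize(t[90:260,205:395],None,fx=2.1,fy=2.1),cv2.resize(s[140:310,200:390],None,fx=2.1,fy=2.1)])
cv2.imwrite("pics/f.png",o)
t0=cv2.imread("pics/top0.png")
cv2.imwrite("pics/f2.png",np.hstack([cv2.resize(t0[90:260,205:395],None,fx=2.1,fy=2.1),cv2.resize(t[130:240,215:295],None,fx=357/110,fy=357/110)]))
E
```

```text
t: 6.7
tcp_pos: [0.5232, -0.0199, 0.0469]
orientation: [0.448, 0.548, 0.447, -0.547]
ft_force: [0.5, -0.1, 0.5]
grip_width: 0.0003
t: 8.1
tcp_pos: [0.351, -0.2032, 0.2366]
orientation: [-0.446, -0.549, -0.446, 0.549]
ft_force: [0.2, 0.1, -0.3]
grip_width: 0.0007
```

View pics/f.png

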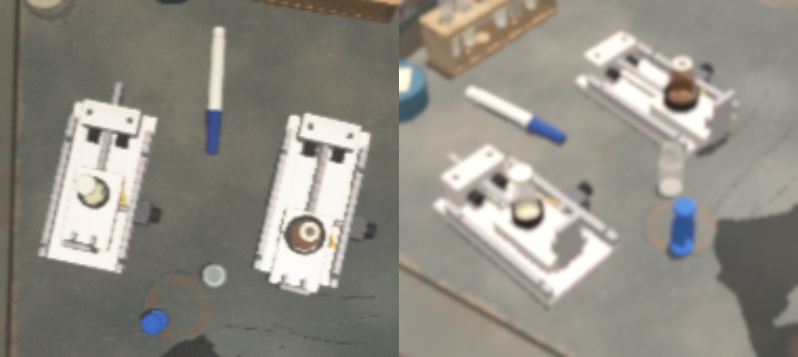

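View pics/f2.png

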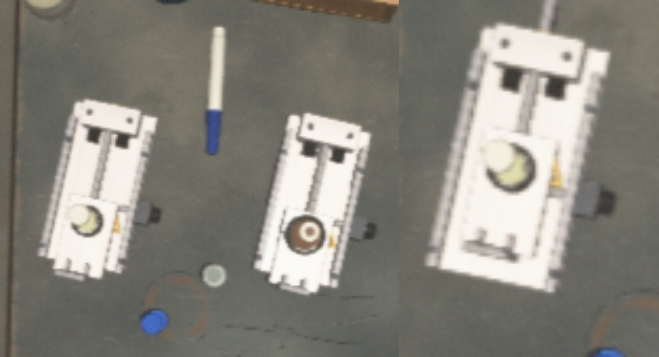

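The nest went from (86,221) to (93,192) at 2.1x scale, which is about 30 mm, so the carriage is latched. The bottle's carriage, pen, spare vial and decoy are where they were, and the robot is clear.

```bash
python3 -c "
from bench import r
print(r.hand_in())"
```

```text
the job is handed in; nothing more can be done
None
```

The vial's carriage is latched half way on its stop pin, and I handed the job in at about 8 s of the 35 s allowed. I pushed its plate with the shut fingers to about 43 mm of travel, past the pin and short of the end stop. Then I backed off along the push axis and moved the arm clear.

**Last checks:**
- **Latch:** in the top picture the carriage rests about 30 mm in from its start. The force on the fingers fell to about zero during the retreat, while they were still about 24 mm in from first contact, so the carriage had stopped at the pin instead of following them out.
- **Vial and bystanders:** the vial stands upright in its nest. The bottle's carriage, pen, spare vial and blue vial look unmoved against the first picture.
- **Forces:** the wrist readings I saw at the end of each move stayed below about 6 N.
- **Disagreement:** the base-plate fit was about 2 mm off the push plate and nest sideways. I corrected for that before pushing, and contact then came within about 1 mm of where I expected it.

No check failed.

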